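Set a glass column on its sloping rest

TASK

First slide the orange stop plate, black edge up, fully home into the slot at the foot of the sloping rest. Then gently lay the glass column along the rest's two steel rods, blue cap downhill and up against the plate, let go, and leave all the other things on the bench where they are.

Things in the scene. Friction and masses are not known exactly. Their poses are not given: they have to be found in the camera images.
- bed: Tilted part of the sloping rest (fixed). Origin: centre of the slot floor, 32 mm above the table. x: uphill along the rods, 30 deg above level, roughly away from the robot; y: level, across; z: square to the slope. Slot at the foot, for the stop plate: 11 mm along x, 78 mm along y, 28 mm deep from floor z = 0, flared yellow lips above it to z = 41 mm.
- rods (a point): Point midway between the two rods at bed x = 100, y = 0, z = 50 mm. Rods: steel, 12 mm thick, parallel to bed x from x = 8 to 201 mm, centres at bed y = +-18 mm, z = 50 (tops z = 56). Black brackets beside them: x 12 to 25, |y| to 43, z to 56. A column lying on both rods has its axis at bed y = 0, z = 71.4 mm.
- rest: Cream foot plate of the rest, 240 x 120 x 12 mm, flat on the table (fixed; place and yaw vary). Origin on the table below the bed's origin, x level towards the high end; spans x = -60 to 180 mm.
- plate: Loose stop plate, 8 mm thick (its x), 70 mm wide (its y), 115 mm tall (its z), orange with a black top 30 mm, 90 g. Origin at the centre of its bottom edge. Starts standing upright in one slot of the grey rack with its bottom 10 mm above the table. Both faces are alike.
- rack: Fixed grey slotted rack, 90 (x) x 98 (y) x 40 mm high, origin at the centre of its underside. Two slots along y, 12 mm wide, 78 mm long, 30 mm deep, at x = -22 mm (stop plate) and x = +22 mm (spare). Stands on the left or the right of the rest.
- column: Loose glass column lying level, 180 mm long along its x, about 0.4 kg: white-filled glass tube 38 mm in diameter between two caps 44 mm in diameter and 30 mm long. Origin at its middle on its axis; the blue cap is at -x, the white cap at +x. Starts on the white saddle with its axis 47 mm above the table.
- low_end (a point): Centre of the end face of the column's blue cap (column x = -90 mm).
- high_end (a point): Centre of the end face of the column's white cap (column x = +90 mm).
- saddle: Fixed white level saddle, 176 x 60 mm, with two V-shaped supports 24 mm wide at x = +-73 mm, cheeks up to 37 mm high; origin at the centre of its underside, x along the column. Stands on the other side from the rack.
- spare: Bystander: loose short aluminium plate, 8 x 70 x 48 mm, standing in the rack's other slot (top 58 mm above the table), 44 mm from the stop plate. Origin at its bottom edge.
- bottle_amber: Bystander: amber bottle, 66 mm in diameter, 150 mm tall, origin at its underside.
- bottle_clear: Bystander: clear bottle, 60 mm in diameter, 130 mm tall, origin at its underside.
- beaker: Bystander: glass beaker, 70 mm in diameter, 85 mm tall, origin at its underside.
- wrench: Bystander: wrench lying flat on the table in front of the robot, origin at its underside.
- clamp: Bystander: black rod clamp, 50 x 36 x 40 mm, with a short steel stub, origin at its underside.
Mind the look-alikes: they are no part of the job. Of the things shaped like the plate, the orange one is meant.

How it is judged:
On the way, in this order (a step that is already met when the one before it is completed fails the run):
1. the stop plate is fully home in the slot of the rest (z of plate in the frame of bed between -0.004 and 0.006 m and x of plate in the frame of bed between -0.006 and 0.006 m and y of plate in the frame of bed between -0.008 and 0.008 m and angle between the z axis of plate and the z axis of bed, either way round below 0.15 rad), for 0.2 s.
2. the column lies along both rods, blue cap down against the plate (x of low_end in the frame of bed between -0.002 and 0.012 m and y of low_end in the frame of bed between -0.005 and 0.005 m and z of low_end in the frame of bed between 0.0664 and 0.0764 m and y of high_end in the frame of bed between -0.005 and 0.005 m and z of high_end in the frame of bed between 0.0664 and 0.0764 m and x of high_end in the frame of bed above 0.17 m and contact force between column and bed above 0.5 N), for 0.2 s.
At the end, for the whole second after the job is handed in: Plate in the slot: bottom within 6 mm of its floor, centred within 6 mm across and 8 mm along, square within 0.15 rad. Column on both rods: end centres within 5 mm sideways and in height, blue end downhill, its face at most 12 mm uphill of the slot middle (and 2 mm below). Both at rest (all of step 1 and all of step 2 and linear speed of each of column, plate below 0.01 m/s and angular speed of column below 0.1 rad/s); the robot touches nothing.
It fails at once if a bystander was moved more than 30 mm (distance of any of spare, bottle_amber, bottle_clear, beaker, wrench, clamp from where it was at the start of the episode above 0.03 m).
It fails at once if a bystander was tipped by more than 0.5 rad (angle between any of spare, bottle_amber, bottle_clear, beaker, wrench, clamp's own z axis and vertical above 0.5 rad).
It fails at once if the column struck or pressed the rest with more than 45 N (contact force between column and bed above 45 N).
It fails at once if the column was dropped or knocked: faster than 0.35 m/s while not in the fingers (contact force between the fingers and column below 0.2 N and linear speed of column above 0.35 m/s).
It also fails if it takes over 58 s, if anything falls off the work surface, if the arm or the gripper's body presses on something with over 40 N, if the wrist force passes 120 N, or if a joint passes its speed limit or range.

ROBOT

A 7-joint arm with a two-finger parallel gripper is mounted at the origin on the work surface. World frame = base frame: x ahead of the robot, y to its left, z up, the work surface at z = 0. Lengths are in m, angles in rad, forces in N, time in s.
With the tool pointing down it reaches from about 0.4 to 0.85 m from the base axis. Payload 10.4 kg.
Tool frame: the origin (TCP) lies at the very end of the fingers, on their centre line; the grasp point (between the pads) lies 19 mm behind it (manip.grip_point_offset is the distance from the TCP to the grasp point, in m); z points along the fingers, y is the line along which they close (so a half turn about z gives the same grasp; the last joint's range is limited). The gripper opens to 85 mm and grips with 20 to 120 N. Pads are 22 mm wide; open, the fingers measure 114 mm over their backs; the gripper's body (76 mm by 85 mm) begins 54 mm behind the grasp point. The pads swing forward as they close: fully open they stand 13 mm farther back than shut.
Start: joints at [-1.138, 0.332, -0.065, 1.46, 0.022, 1.35, -0.088], TCP at [0.275, 0.561, 0.203] pointing down, gripper open.
Joint ranges: [-2.6, 2.6], [-0.5, 2.12], [-1.47, 1.34], [0.16, 2.42], [-1.27, 4.41], [0.06, 2.06], [-2.6, 2.6]. Speed limits (rad/s): [2.22, 2.22, 2.79, 2.79, 3.14, 3.14, 3.14].

INTERFACE

Orientations are given as a unit quaternion [x, y, z, w].
In Python, from workcell import manip gives the robot as it stands. The module is installed in compiled form; this text tells all that it offers.
- The arm moves only by the tool step_arm, never from a script. Its argument "moves" is a list of rows, each a list of 7 numbers: the closure, from 0 (fully open) to 1 (shut), then the shift along the world's x, y, z in mm, then the turn, a rotation vector about the world's x, y, z in rad. In form: [[grip, tx, ty, tz, ax, ay, az], ...]. A call has 1 to 10 rows; each row is the pose to reach, as a shift and turn from the pose commanded when the call began; what a row does not reach only later rows make up. A row lasts 1/10 s, in which the tool goes at most 50 mm and 8.59 degrees, less where a joint would pass 70% of its speed; a pose out of reach is approached as far as the arm can. A call with a gripper value outside its range is refused whole. The fingers move at their own pace and stop on an object; "grip_force" is the grip in N (left out, the last holds). Time passes only in rows, so rows that repeat a pose let the fingers close. It gives the time, the measured TCP pose, the force, the opening and the grip force at its end, in the units of the state.
- manip.get_obs(): the state, without advancing time (a new reading comes with each control period).
- manip.camera(name): name is "side" or "top" or "wrist"; returns a dict with "image" (480x640x3 uint8, blue, green, red), "K" (3x3 intrinsics, pixels), "rvec" (rotation vector, rad) and "tvec" (3), from world to camera coordinates, as OpenCV has them; the wrist camera has in their place "mount" (4x4, takes a point from camera to tool coordinates, whose origin is the TCP and whose axes are the flange's). Camera axes: x right, y down, z forward; pixel columns grow to the right and rows downward; lengths in m; the calibration is good to about 2 mm. The wrist camera is an equidistant fisheye: a pixel r from the principal point sees the ray r / f radians off the axis. A picture is of the moment at which its call begins: read the wrist's pose just before it. There is no depth.
- manip.hand_in(): hands the job in; it is judged then, once.
The state is a dict: "clock": time; "joint_pos": joint angles; "joint_velocities": joint speeds; "tau": joint torques, N m; "position": TCP position; "ee_rot": TCP orientation; "ft_force": force on the tool from outside, world axes, zero at the start; "torque": the same for the moment, N m; "grip_width": opening from 0.0 (shut) to 1.0 (fully open); "grasp_force": force on a finger pad.
Only numpy, scipy, OpenCV 4.12 (cv2) and the standard library are available. Lean on these libraries where they do the work, as an engineer would, in place of code of your own. Each camera call takes 0.05 s, during which the arm holds its last target. There are 200 camera calls.

## Working session

There is one attempt and no reset: what is moved stays moved. The work goes in short steps, Python scripts to look and compute and a tool call to move; the robot and the scene stay as the last step left them, time stands still between calls to the robot, and variables do not carry over. Pictures are saved under pics/ and viewed, at most 10 in all, crops included, and the job is handed in when it is done.

Besides the shell and the picture viewer there is one more tool, called after "Request:" by a JSON object that holds its "name" and its "arguments". step_arm: Moves the arm, as the interface text tells. Its arguments: {"type":"object","properties":{"moves":{"type":"array","items":{"type":"array","items":{"type":"number"}}},"grip_force":{"type":"number"}},"required":["moves"]}

```bash
mkdir -p pics; ls; python3 - <<'E'
from workcell import manip
import cv2,numpy as np
o=manip.get_obs();print(o['clock'],o['position'],o['ee_rot'],o['grip_width'],manip.grip_point_offset)
for n in("side","top"):
    c=manip.camera(n);cv2.imwrite(f"pics/{n}0.png",c["image"]);print(n,c["K"],c["rvec"],c["tvec"])
w=manip.camera("wrist");cv2.imwrite("pics/wrist0.png",w["image"]);print(w["K"],w["mount"])
E
```

```text
pics
0.0 [0.27495458 0.56079823 0.2025185 ] [ 2.25936025e-01  9.74141880e-01 -7.01825976e-04 -1.33343350e-04] 0.9997181077326337 0.0187
side [[469.22014207   0.         315.42059241]
 [  0.         469.22014207 238.73662398]
 [  0.           0.           1.        ]] [ 2.24766082 -0.4499493   0.18429841] [-0.49647731  0.21119503  1.10630528]
top [[538.38028691   0.         316.13604655]
 [  0.         538.38028691 245.90265548]
 [  0.           0.           1.        ]] [ 2.09104222 -2.13936951  0.21927062] [-0.00276848  0.57349907  1.06097575]
[[371.64829954   0.         319.30780348]
 [  0.         371.64829954 239.0838221 ]
 [  0.           0.           1.        ]] [[ 4.39583701e-04 -9.47959807e-01 -3.18389716e-01  8.08294671e-02]
 [ 9.99999730e-01  2.29270351e-04  6.98026643e-04 -1.17834249e-03]
 [-5.88703880e-04 -3.18389937e-01  9.47959652e-01 -1.70250982e-01]
 [ 0.00000000e+00  0.00000000e+00  0.00000000e+00  1.00000000e+00]]
```

View pics/top0.png

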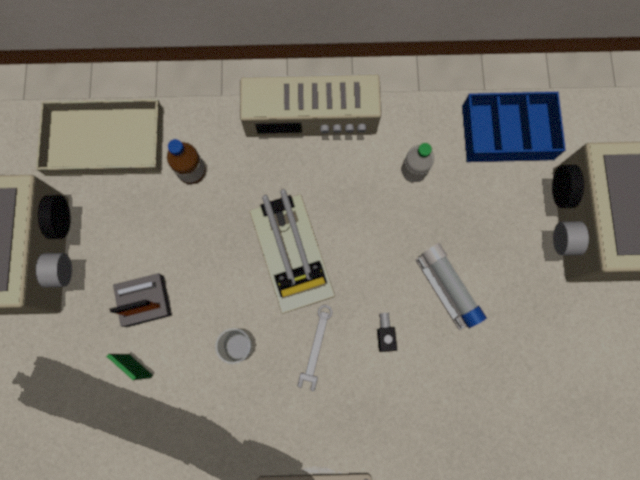

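View pics/side0.png

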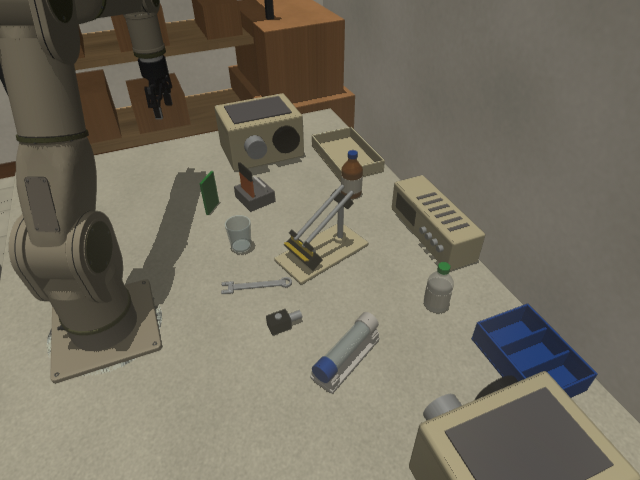

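Top view: the orange plate with black top stands in the rack at about (135,307) and the spare at (136,287). The green look-alike is at (130,365), and the column's blue cap at (473,317) with its white cap at (432,253). The rest's yellow lips are at (302,287). Of the two coloured plates, the one in the rack, orange with a black top, fits the description. I'll confirm it in a crop and measure.

```bash
cat > h.py <<'E'
import cv2,numpy as np,glob,time
from scipy.spatial.transform import Rotation as R
from workcell import manip
def cam(n):
    o=manip.get_obs(); c=manip.camera(n); c["n"]=n
    if n=="wrist":
        T=np.eye(4);T[:3,:3]=R.from_quat(o["ee_rot"]).as_matrix();T[:3,3]=o["position"]
        c["T"]=T@c["mount"]
    else:
        T=np.eye(4);T[:3,:3]=cv2.Rodrigues(c["rvec"])[0];T[:3,3]=np.ravel(c["tvec"]);c["T"]=np.linalg.inv(T)
    return c
def ray(c,uv):
    K=c["K"];p=(np.asarray(uv,float)-[K[0,2],K[1,2]])/K[0,0]
    if c["n"]=="wrist":
        r=np.linalg.norm(p);d=np.r_[np.sin(r)*p/max(r,1e-9),np.cos(r)]
    else: d=np.r_[p,1]
    d=c["T"][:3,:3]@d; return c["T"][:3,3],d/np.linalg.norm(d)
def plane(c,uv,z):
    o,d=ray(c,uv); return o+d*(z-o[2])/d[2]
def proj(c,X):
    q=np.linalg.inv(c["T"])@np.r_[X,1];q=q[:3];K=c["K"]
    if c["n"]=="wrist":
        t=np.arctan2(np.hypot(q[0],q[1]),q[2]);p=q[:2]/max(np.hypot(q[0],q[1]),1e-9)*t
    else:p=q[:2]/q[2]
    return p*K[0,0]+[K[0,2],K[1,2]]
def tri(a,b):
    (o1,d1),(o2,d2)=a,b
    A=np.c_[d1,-d2];s=np.linalg.lstsq(A,o2-o1,rcond=None)[0]
    p,q=o1+s[0]*d1,o2+s[1]*d2; return (p+q)/2,np.linalg.norm(p-q)
def blobs(im,lo,hi,amin=25,box=None):
    h=cv2.cvtColor(im,cv2.COLOR_BGR2HSV);m=cv2.inRange(h,np.array(lo),np.array(hi))
    if box: 
        k=np.zeros_like(m);x0,y0,x1,y1=box;k[y0:y1,x0:x1]=1;m=m*k
    cs=cv2.findContours(m,cv2.RETR_EXTERNAL,cv2.CHAIN_APPROX_NONE)[0]
    return sorted([c for c in cs if cv2.contourArea(c)>amin],key=cv2.contourArea,reverse=True)
E
cat > a.py <<'E'
from h import *
np.set_printoptions(precision=4,suppress=True)
t,s,w=cam("top"),cam("side"),cam("wrist")
for n,c in(("t",t),("s",s),("w",w)):
    for nm,lo,hi in(("orange",(3,120,50),(14,255,255)),("yellow",(20,120,100),(32,255,255)),("blue",(105,150,60),(125,255,255))):
        for b in blobs(c["image"],lo,hi)[:4]:
            (x,y),wh,a=cv2.minAreaRect(b);print(n,nm,int(cv2.contourArea(b)),np.round([x,y,*wh,a],1),plane(c,(x,y),0.05))
def cr(c,x,y,w,h,k): return cv2.resize(c["image"][y:y+h,x:x+w],None,fx=k,fy=k,interpolation=cv2.INTER_CUBIC)
A=np.zeros((600,800,3),np.uint8)
A[:300,:400]=cr(t,90,245,100,75,4);A[:300,400:]=cr(s,195,145,100,75,4)
A[300:,:400]=cr(t,235,175,133,100,3)[:300,:400] if 0 else cv2.resize(t["image"][180:330,230:430],(400,300),interpolation=cv2.INTER_CUBIC)
A[300:,400:]=cv2.resize(w["image"],(400,300))
cv2.imwrite("pics/comp1.png",A)
E
python3 a.py
```

```text
t orange 435 [182.6 158.2  24.4  28.6  58. ] [0.7758 0.2691 0.05  ]
t orange 135 [138.8 308.9   6.6  40.4  74.1] [0.4517 0.3498 0.05  ]
t yellow 265 [302.4 286.8   7.1  44.6  72.1] [0.4896 0.0143 0.05  ]
t blue 5200 [515.6 122.8  59.6  93.7  88.4] [ 0.8417 -0.461   0.05  ]
t blue 221 [473.6 317.   13.3  19.3  60.3] [ 0.4196 -0.3337  0.05  ]
t blue 128 [174.9 146.7  13.   13.   26.6] [0.8027 0.2867 0.05  ]
s orange 6293 [288.5  56.  129.  112.    0. ] [0.9521 1.3627 0.05  ]
s orange 570 [ 96.5 106.9  69.5  30.   74.7] [0.0515 1.1509 0.05  ]
s orange 237 [210.3  20.9  27.   34.6   7.6] [0.728  2.0914 0.05  ]
s orange 174 [  7.1 169.8  12.9  16.7  78.7] [-0.2463  0.7715  0.05  ]
s yellow 86 [296.2 251.3  29.3   3.9  40.6] [0.492  0.0221 0.05  ]
s blue 1385 [527.4 341.6  67.9  51.9  50.2] [ 0.8454 -0.439   0.05  ]
s blue 419 [549.8 350.8  95.5  33.9  45. ] [ 0.8719 -0.4754  0.05  ]
w orange 5312 [605.5 215.  134.   67.   90. ] [0.4156 0.8502 0.05  ]
w orange 1020 [630.6  47.  104.   16.   72.1] [0.2496 0.9566 0.05  ]
w orange 633 [239.3 412.2  27.4  36.   59. ] [0.4562 0.3628 0.05  ]
```

View pics/comp1.png

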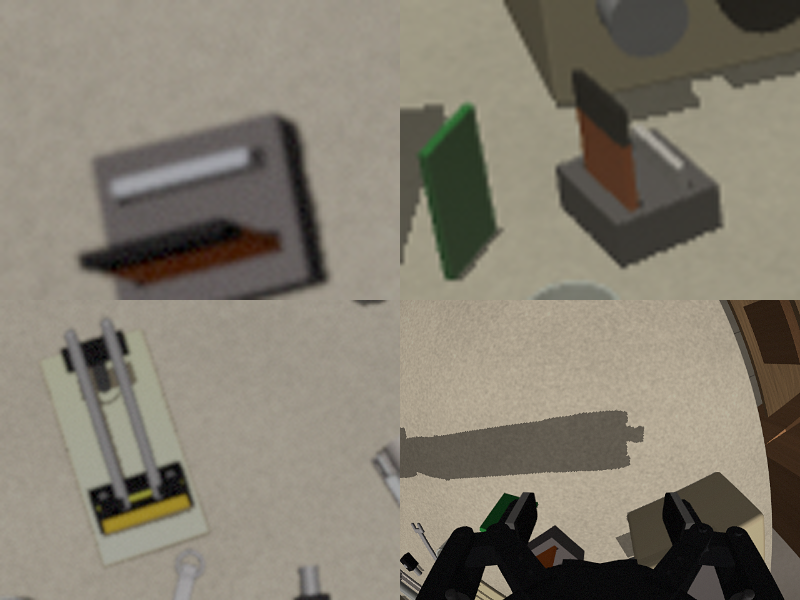

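The crop shows the orange plate with black top in the rack's near slot, top view about (135,307). The spare's light edge is in the far slot, and the green plate stands apart, so it is not the one. I'll move over the rack for a close wrist view.

Request:
{"name": "step_arm", "arguments": {"moves": [[0,40,-60,20,0,0,-0.14],[0,80,-120,20,0,0,-0.28],[0,120,-180,20,0,0,-0.42],[0,150,-220,20,0,0,-0.56],[0,165,-250,20,0,0,-0.7],[0,165,-250,20,0,0,-0.84],[0,165,-250,20,0,0,-0.87],[0,165,-250,20,0,0,-0.87],[0,165,-250,20,0,0,-0.87]]}}

```text
clock: 1.2
position: [0.4393, 0.3124, 0.2233]
ee_rot: [0.614, 0.789, 0.0, -0.0]
ft_force: [0.4, 0.5, -0.6]
grip_width: 1.005
grasp_force: 0.0
```

```bash
cat > b.py <<'E'
from h import *
import sys
np.set_printoptions(precision=4,suppress=True)
w=cam("wrist");t=cam("top");o=manip.get_obs();print(o['position'],o['ee_rot'],o['clock'])
import pickle;pickle.dump((w,t),open(sys.argv[1]+".pkl","wb"))
cv2.imwrite(f"pics/{sys.argv[1]}.png",w["image"])
for b in blobs(w["image"],(3,100,40),(16,255,255))[:4]:
    (x,y),wh,a=cv2.minAreaRect(b);print("orange",int(cv2.contourArea(b)),np.round([x,y,*wh,a],1),plane(w,(x,y),0.07))
E
python3 b.py w1
```

```text
[0.4392 0.3126 0.2232] [ 0.6139  0.7894 -0.0001 -0.0002] 1.3
orange 1895 [576.2 325.7  57.6  46.9  79.4] [0.7844 0.2536 0.07  ]
orange 278 [339.9 175.4  12.2  83.2   4.4] [0.4495 0.3468 0.07  ]
orange 74 [539.6 282.    8.8  29.3  55. ] [0.6931 0.2965 0.07  ]
```

View pics/w1.png

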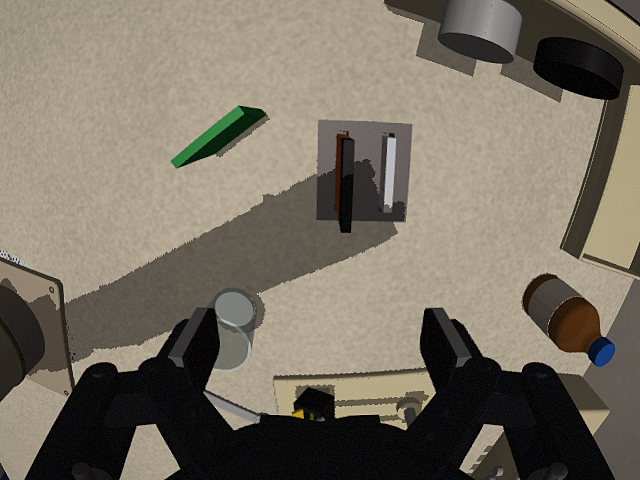

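The wrist view shows the plate's black top edge from about (347,138) to (346,231), with its orange face at (340,175). The spare is at (389,172) and the green look-alike at (220,137). The grey rack spans about (318,120) to (411,221).

```bash
cat > c.py <<'E'
from h import *
import pickle
np.set_printoptions(precision=4,suppress=True)
w,t=pickle.load(open("w1.pkl","rb"))
im=w["image"]
b=blobs(im,(0,0,0),(180,255,30),30,(325,120,365,240))[0][:,0,:]
print("black",b.min(0),b.max(0))
P=np.array([plane(w,p,.125)[:2] for p in b])
r=cv2.minAreaRect((P*1000).astype(np.float32));print(r)
for y in (145,160,180,200,215,225):
    row=b[b[:,1]==y][:,0]; print(y,row.min(),row.max(),plane(w,(row.min(),y),.125),plane(w,(row.max()+1,y),.125))
y0,y1=b[:,1].min(),b[:,1].max()
for y in(y0,y1): print("end",plane(w,(347,y),.125))
# spare: bright low-sat
s=blobs(im,(0,0,130),(180,60,255),40,(375,120,405,225))[0]
P=np.array([plane(w,p,.058)[:2] for p in s[:,0]]);r=cv2.minAreaRect((P*1000).astype(np.float32));print("spare",r)
# rack
g=cv2.cvtColor(im,cv2.COLOR_BGR2HSV)
print("hsv rack/table/shadow",g[130,330],g[130,290],g[200,290],g[190,325])
for p in((318,120),(411,124),(405,221),(316,220)): print("rackcorner",p,plane(w,p,.04))
E
python3 c.py
```

```text
black [339 138] [353 232]
((450.7841796875, 347.5933532714844), (9.753595352172852, 70.74079132080078), 13.164485931396484)
145 341 343 [0.4395 0.3759 0.125 ] [0.4416 0.3764 0.125 ]
160 341 342 [0.4423 0.3653 0.125 ] [0.4437 0.3657 0.125 ]
180 340 352 [0.4454 0.3509 0.125 ] [0.4546 0.3533 0.125 ]
200 340 352 [0.4492 0.3364 0.125 ] [0.4586 0.3388 0.125 ]
215 339 351 [0.4515 0.3251 0.125 ] [0.461  0.3275 0.125 ]
225 340 350 [0.4543 0.3177 0.125 ] [0.4623 0.3198 0.125 ]
end [0.4423 0.3819 0.125 ]
end [0.4609 0.3137 0.125 ]
spare ((494.2979431152344, 359.3968811035156), (8.495044708251953, 64.76702880859375), 12.994665145874023)
hsv rack/table/shadow [  8  24 116] [ 20  46 168] [21 45 97] [10 16 49]
rackcorner (318, 120) [0.4189 0.389  0.04  ]
rackcorner (411, 124) [0.5053 0.4093 0.04  ]
rackcorner (405, 221) [0.5278 0.3153 0.04  ]
rackcorner (316, 220) [0.4409 0.2939 0.04  ]
```

Request:
{"name": "step_arm", "arguments": {"moves": [[0,12,35,0,0,0,-0.02],[0,12,35,-40,0,0,-0.02],[0,12,35,-70,0,0,-0.02],[0,12,35,-100,0,0,-0.02],[0,12,35,-125,0,0,-0.02],[0,12,35,-137,0,0,-0.02],[0,12,35,-137,0,0,-0.02],[0,12,35,-137,0,0,-0.02]]}}

```text
clock: 2.1
position: [0.4523, 0.347, 0.0874]
ee_rot: [0.623, 0.782, 0.001, 0.0]
ft_force: [0.1, -0.4, 1.1]
grip_width: 1.002
grasp_force: 0.0
```

Request:
{"name": "step_arm", "arguments": {"moves": [[1,0,0,0,0,0,0],[1,0,0,0,0,0,0],[1,0,0,0,0,0,0],[1,0,0,0,0,0,0],[1,0,0,0,0,0,0],[1,0,0,0,0,0,0],[1,0,0,0,0,0,0],[1,0,0,0,0,0,0],[1,0,0,0,0,0,0],[1,0,0,0,0,0,0]], "grip_force": 50}}

```text
clock: 3.1
position: [0.4523, 0.3464, 0.0866]
ee_rot: [0.623, 0.782, 0.0, 0.0]
ft_force: [0.4, -0.1, 4.6]
grip_width: 0.075
grasp_force: 51.0
```

Request:
{"name": "step_arm", "arguments": {"moves": [[1,0,0,30,0,0,0],[1,0,0,70,0,0,0],[1,0,0,110,0,0,0],[1,0,0,150,0,0,0],[1,0,-30,170,0,0,0],[1,0,-70,170,0,0,0],[1,0,-110,170,0,0,0],[1,0,-150,170,0,0,0],[1,0,-190,170,0,0,0],[1,0,-230,170,0,0,0]]}}

```text
clock: 4.1
position: [0.4515, 0.1145, 0.2558]
ee_rot: [0.623, 0.782, -0.0, -0.0]
ft_force: [0.0, -0.7, -1.2]
grip_width: 0.073
grasp_force: 50.4
```

Request:
{"name": "step_arm", "arguments": {"moves": [[1,5,-40,0,0,0,0],[1,10,-80,0,0,0,0],[1,15,-120,0,0,0,0],[1,20,-160,0,0,0,0],[1,20,-190,0,0,0,0],[1,20,-205,0,0,0,0],[1,20,-205,0,0,0,0],[1,20,-205,0,0,0,0]]}}

```text
clock: 4.9
position: [0.4719, -0.0881, 0.2559]
ee_rot: [0.623, 0.782, -0.0, -0.0]
ft_force: [0.5, -0.4, -0.2]
grip_width: 0.074
grasp_force: 50.4
```

```bash
python3 b.py w2
```

```text
[ 0.4721 -0.0874  0.2561] [ 0.6225  0.7826 -0.     -0.0003] 5.0
orange 451 [319.  201.5  33.   16.   90. ] [ 0.4718 -0.0883  0.07  ]
orange 398 [ 71.  470.5  50.   17.   -0. ] [ 0.0995 -0.7228  0.07  ]
orange 284 [627.    8.5  17.   24.   90. ] [0.7826 0.2498 0.07  ]
```

View pics/w2.png

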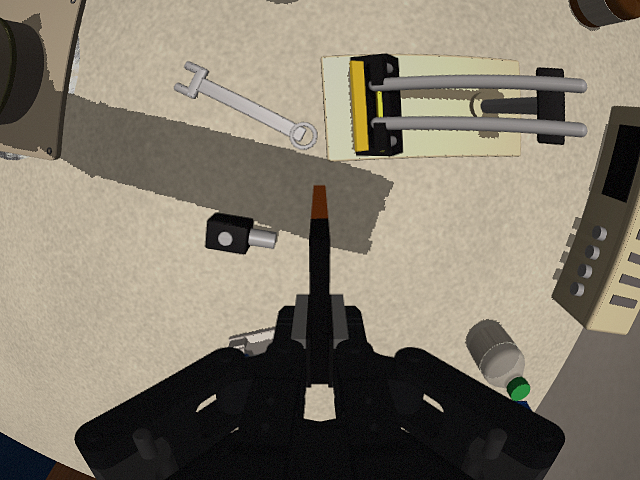

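The wrist view shows the rest: its cream foot plate spans about (322,56) to (520,160). The yellow lip is at (359,105), and the rods run from about (375,85)/(375,124) to (585,86)/(580,130). The held plate hangs straight in the fingers, its lower edge end at (319,186).

```bash
cat > d.py <<'E'
from h import *
import pickle
np.set_printoptions(precision=4,suppress=True)
w,t=pickle.load(open("w2.pkl","rb"))
im=w["image"];g=cv2.cvtColor(im,cv2.COLOR_BGR2HSV)
print("cream",g[70,335],g[150,500],g[65,450],"table",g[40,335],g[180,450])
hits=blobs(im,(22,30,150),(34,255,255),200,(300,40,540,175))
for lo in ((22,30,100),(24,40,100)):
  m=cv2.inRange(g,np.array(lo),np.array((36,110,255)));k=np.zeros_like(m);k[45:172,310:535]=1;m*=k
  m=cv2.morphologyEx(m,cv2.MORPH_OPEN,np.ones((3,3)))
  c=max(cv2.findContours(m,0,1)[0],key=cv2.contourArea);h=cv2.convexHull(np.vstack([c]))
  pts=np.vstack([q[:,0] for q in cv2.findContours(m,0,1)[0] if cv2.contourArea(q)>60])
  P=np.array([plane(w,p+.5,.012)[:2]*1000 for p in pts],np.float32);r=cv2.minAreaRect(P);print(lo,pts.min(0),pts.max(0),r);
(cx,cy),wh,a=r
c4=cv2.boxPoints(r)
e=[c4[1]-c4[0],c4[2]-c4[1]];L=max(e,key=np.linalg.norm);L=L*np.sign(L[0]);yaw=np.arctan2(L[1],L[0])
ex=np.r_[np.cos(yaw),np.sin(yaw),0];ey=np.r_[-ex[1],ex[0],0]
O=np.r_[cx/1000,cy/1000,.032]-.06*ex
bx=ex*np.cos(np.pi/6)+np.r_[0,0,.5];bz=-ex*.5+np.r_[0,0,np.cos(np.pi/6)]
print("yaw",np.degrees(yaw),"O",O)
B=lambda x,y,z:O+(x*bx+y*ey+z*bz)/1000
v=im.copy()
for X in((8,18,50),(8,-18,50),(201,18,50),(201,-18,50),(-5.5,39,28),(-5.5,-39,28),(5.5,39,28),(5.5,-39,28),(0,43,41),(0,-43,41),(12,43,56),(12,-43,56),(25,43,56),(25,-43,56)):
    p=proj(w,B(*X));print(X,p);cv2.circle(v,tuple(int(round(q*8)) for q in p),12,(0,0,255),-1,shift=3)
for X in c4: cv2.circle(v,tuple(int(round(q)) for q in proj(w,np.r_[X/1000,.012])),2,(255,0,255),-1)
T=w["T"]@np.linalg.inv(w["mount"])
for X in((36.5,4,76.6),(36.5,-4,76.6)):
    p=proj(w,(T@np.r_[np.array(X)/1000,1])[:3]);print("plate",p);cv2.circle(v,tuple(int(round(q)) for q in p),1,(255,0,0),-1)
cv2.imwrite("pics/d1.png",cv2.resize(v[40:240,305:595],None,fx=2.7,fy=2.7,interpolation=cv2.INTER_CUBIC))
for nm,c in(("w",w),("t",t)):
  for b in blobs(c["image"],(20,120,100),(32,255,255),100,(340,40,400,170) if nm=="w" else None)[:2]:
    q=cv2.boxPoints(cv2.minAreaRect(b));print(nm,"yellow",np.round(q,1).tolist())
for X in((0,39,41),(0,-39,41),(100,0,50)):print(X,"top",proj(t,B(*X)))
# column
im=t["image"]
b=blobs(im,(105,150,60),(125,255,255),100,(440,290,500,340))[0];print("bluecap",cv2.minAreaRect(b))
E
python3 d.py
```

```text
cream [ 30  25 200] [ 24  62 202] [ 31  47 199] table [ 21  47 195] [ 20  46 192]
(22, 30, 100) [327  55] [519 159] ((571.2335205078125, 36.781227111816406), (235.581787109375, 115.87151336669922), 16.762470245361328)
(24, 40, 100) [397  56] [506 156] ((599.8971557617188, 45.43356704711914), (140.390380859375, 115.2530517578125), 16.69472885131836)
yaw 16.694725 O [0.5424 0.0282 0.032 ]
(8, 18, 50) [400.7425  85.0272]
(8, -18, 50) [402.552  122.9065]
(201, 18, 50) [611.9833  91.2433]
(201, -18, 50) [611.748  133.5395]
(-5.5, 39, 28) [393.3248  66.7775]
(-5.5, -39, 28) [397.0658 143.1475]
(5.5, 39, 28) [403.8544  66.0521]
(5.5, -39, 28) [407.443  143.2612]
(0, 43, 41) [394.1112  60.8819]
(0, -43, 41) [398.3812 148.2373]
(12, 43, 56) [401.279   57.8812]
(12, -43, 56) [405.6348 149.8198]
(25, 43, 56) [414.988   56.9347]
(25, -43, 56) [419.1042 150.1185]
plate [324.9546 184.1159]
plate [313.0528 184.1134]
w yellow [[348.5, 61.099998474121094], [363.1000061035156, 60.20000076293945], [368.79998779296875, 150.1999969482422], [354.29998779296875, 151.1999969482422]]
t yellow [[280.1000061035156, 290.29998779296875], [322.79998779296875, 276.3999938964844], [325.0, 283.0], [282.29998779296875, 296.8999938964844]]
(0, 39, 41) top [279.807  275.4673]
(0, -39, 41) top [316.1763 263.8135]
(100, 0, 50) top [284.4548 225.7498]
bluecap ((473.46563720703125, 316.86468505859375), (13.207067489624023, 19.505821228027344), 61.69924545288086)
```

View pics/d1.png

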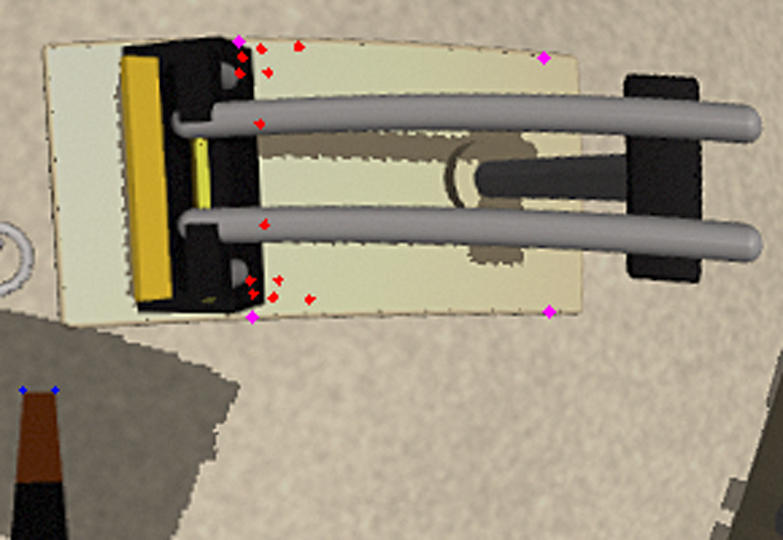

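The overlay's red points used the narrower mask, so they are off. In the crop the foot corners are clear: full-image (320.9,57.0), (518.7,61.5), (520.6,155.9), (329.4,160.7). The held plate's predicted bottom (blue dots) matches. I'll refit from the corners.

```bash
cat > bed.py <<'E'
from h import *
def frame(O,yaw):
    ex=np.r_[np.cos(yaw),np.sin(yaw),0];ey=np.r_[-ex[1],ex[0],0]
    bx=ex*np.cos(np.pi/6)+np.r_[0,0,.5];bz=-ex*.5+np.r_[0,0,np.cos(np.pi/6)]
    return np.c_[bx,ey,bz]
E
cat > e.py <<'E'
from bed import *
import pickle
from scipy.optimize import least_squares
np.set_printoptions(precision=4,suppress=True)
w,t=pickle.load(open("w2.pkl","rb"))
px=[(320.9,57),(518.7,61.5),(520.6,155.9),(329.4,160.7)]
M=np.array([(-60,60),(180,60),(180,-60),(-60,-60)])
W=np.array([plane(w,p,.012)[:2]*1000 for p in px])
print(W,np.linalg.norm(W-np.roll(W,-1,0),axis=1))
f=lambda q:(W-(M@np.array([[np.cos(q[2]),np.sin(q[2])],[-np.sin(q[2]),np.cos(q[2])]])+q[:2])).ravel()
s=least_squares(f,[490,15,.29]);q=s.x;print(q,np.degrees(q[2]),s.fun)
O=np.r_[q[0]/1000,q[1]/1000,.032];A=frame(O,q[2])
B=lambda x,y,z:O+A@np.array([x,y,z])/1000
v=w["image"].copy()
tv=t["image"].copy()
for X in((8,18,50),(8,-18,50),(201,18,50),(201,-18,50),(-5.5,39,28),(-5.5,-39,28),(5.5,39,28),(5.5,-39,28),(12,43,56),(12,-43,56),(25,43,56),(25,-43,56)):
    cv2.circle(v,tuple(int(round(a*8)) for a in proj(w,B(*X))),8,(0,0,255),-1,shift=3)
    cv2.circle(tv,tuple(int(round(a*8)) for a in proj(t,B(*X))),4,(0,0,255),-1,shift=3)
a=cv2.resize(v[40:180,305:595],(800,386),interpolation=cv2.INTER_CUBIC);b=cv2.resize(tv[180:310,235:345][:, :],(330,390))
b2=cv2.resize(tv[260:305,265:335],(330,212));cv2.imwrite("pics/e1.png",np.vstack([a,np.hstack([cv2.resize(tv[180:305,245:345],(240,214)),b2[:212].copy() if 0 else cv2.resize(tv[260:305,265:335],(333,214)),np.zeros((214,227,3),np.uint8)])]))
np.savez("bed.npz",O=O,A=A,yaw=q[2])
E
python3 e.py
```

```text
[[440.2519  58.5681]
 [667.7595 126.9543]
 [701.9156  15.181 ]
 [475.5534 -52.7646]] [237.5634 116.8756 236.3398 116.7954]
[513.9408  19.6103   0.2938] 16.832438904867267 [ 1.1149 -1.0971 -1.0949 -2.2086 -1.6876  0.8768  1.6675  2.4289]
```

View pics/e1.png

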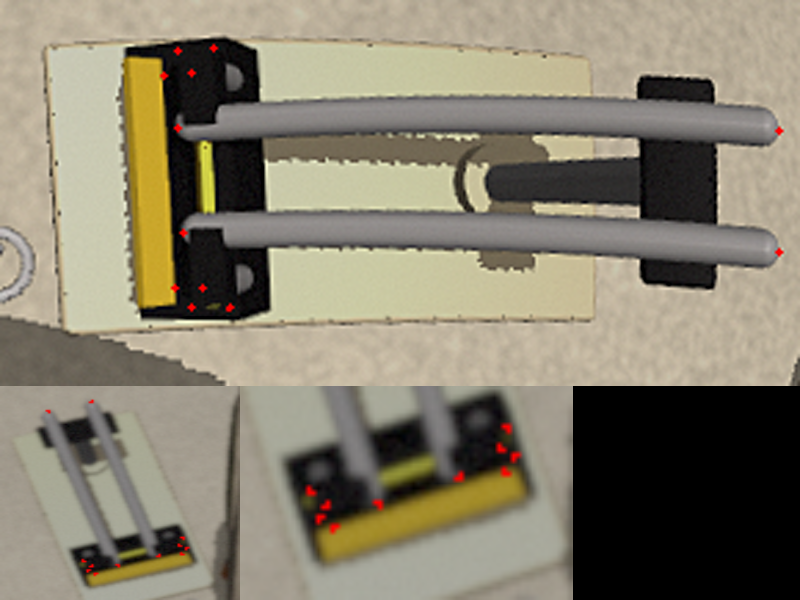

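```bash
cat > f.py <<'E'
from bed import *
import pickle
np.set_printoptions(precision=2,suppress=True)
w,t=pickle.load(open("w2.pkl","rb"));d=np.load("bed.npz");O,A=d["O"],d["A"]
def onbed(c,uv,z):
    o,r=ray(c,uv);o=A.T@(o-O)*1000;r=A.T@r;return o+r*(z-o[2])/r[2]
for nm,c,box in(("w",w,(370,60,600,150)),("t",t,(255,180,330,285))):
    g=cv2.cvtColor(c["image"],cv2.COLOR_BGR2HSV);m=cv2.inRange(g,np.array((0,0,60)),np.array((180,32,200)))
    k=np.zeros_like(m);k[box[1]:box[3],box[0]:box[2]]=1;m=cv2.morphologyEx(m*k,cv2.MORPH_OPEN,np.ones((3,3)))
    v,u=np.nonzero(m);P=np.array([onbed(c,(a,b),50) for a,b in zip(u,v)])
    for s in(1,-1):
        Q=P[(abs(P[:,1]*s-18)<10)]
        E=[]
        for x in range(40,161,15):
            q=Q[abs(Q[:,0]-x)<4][:,1]
            if len(q)>5:E.append((x,(np.percentile(q,2)+np.percentile(q,98))/2,np.ptp(q)))
        E=np.array(E);print(nm,s,"centre y at 30,170:",np.polyval(np.polyfit(E[:,0],E[:,1],1),[0,100,200]),"width",E[:,2].mean(),"tip x",Q[:,0].max(),Q[:,0].min())
for nm,c,box in(("w",w,(340,40,400,170)),("t",t,(260,255,340,310))):
  for b in blobs(c["image"],(20,110,80),(34,255,255),8,box)[:3]:
    P=np.array([onbed(c,p+.0,41) for p in b[:,0]]);print(nm,"lip@41",P.min(0)[:2],P.max(0)[:2])
E
python3 f.py
```

```text
w 1 centre y at 30,170: [18.45 18.7  18.95] width 10.827584490038628 tip x 200.00949123312526 8.767244109510074
w -1 centre y at 30,170: [-17.55 -17.46 -17.37] width 10.967471070635815 tip x 199.76956282074764 7.6556329414781885
t 1 centre y at 30,170: [16.44 18.72 21.  ] width 17.431248047312792 tip x 226.58747137794236 10.126073048329772
t -1 centre y at 30,170: [-19.1  -17.7  -16.31] width 17.527721550271522 tip x 213.10141365325387 10.398066164893237
w lip@41 [-15.49 -44.5 ] [ 0.07 45.68]
w lip@41 [ 10.89 -10.94] [16.38 13.14]
t lip@41 [-15.02 -43.93] [ 1.78 47.5 ]
t lip@41 [10.71 -9.89] [18.43 12.45]
```

```bash
cat > g.py <<'E'
from bed import *
import sys
np.set_printoptions(precision=4,suppress=True)
d=np.load("bed.npz");A=d["A"];O=d["O"]+A[:,1]*.0006
if __name__=="__main__":
    o=manip.get_obs();p=o["position"];Rt=R.from_quat(o["ee_rot"]).as_matrix()
    G=np.c_[A[:,1],A[:,0],-A[:,2]]
    print("rotvec",R.from_matrix(G@Rt.T).as_rotvec(),"tcp in bed",A.T@(p-O)*1000)
    print("bed axes (mm per mm) x",A[:,0],"y",A[:,1],"z",A[:,2])
    for z in(70,40,10,0,-1):
        T=O+A@np.array([0,-1.4,76.6+z])/1000;print(z,T,"shift mm",(T-p)*1000)
E
python3 g.py
```

```text
rotvec [ 0.1346 -0.5065  0.0652] tcp in bed [ 50.5111 -90.8816 229.5838]
bed axes (mm per mm) x [0.8289 0.2508 0.5   ] y [-0.2896  0.9572  0.    ] z [-0.4786 -0.1448  0.866 ]
70 [ 0.444  -0.0024  0.159 ] shift mm [-28.067   84.9957 -97.1217]
40 [0.4584 0.002  0.133 ] shift mm [ -13.7097   89.3393 -123.1024]
10 [0.4727 0.0063 0.107 ] shift mm [   0.6477   93.6829 -149.0832]
0 [0.4775 0.0078 0.0983] shift mm [   5.4334   95.1308 -157.7435]
-1 [0.478  0.0079 0.0975] shift mm [   5.912    95.2756 -158.6095]
```

Request:
{"name": "step_arm", "arguments": {"moves": [[1,-7,20,0,0.034,-0.127,0.016],[1,-14,42,0,0.067,-0.253,0.033],[1,-21,64,-20,0.1,-0.38,0.049],[1,-28,85,-45,0.1346,-0.5065,0.0652],[1,-28,85,-75,0.1346,-0.5065,0.0652],[1,-28,85,-97,0.1346,-0.5065,0.0652],[1,-28,85,-97,0.1346,-0.5065,0.0652],[1,-28,85,-97,0.1346,-0.5065,0.0652],[1,-28,85,-97,0.1346,-0.5065,0.0652]]}}

```text
clock: 5.9
position: [0.4458, -0.0032, 0.1619]
ee_rot: [0.576, 0.775, 0.209, 0.155]
ft_force: [0.2, -0.9, -1.4]
grip_width: 0.073
grasp_force: 50.4
```

```bash
python3 g.py; python3 - <<'E'
from h import *
s=cam("side");w=cam("wrist")
a=cv2.resize(s["image"][170:290,240:400],(800,600),interpolation=cv2.INTER_CUBIC)
a=cv2.resize(a,(400,300));b=cv2.resize(w["image"],(400,300))
cv2.imwrite("pics/p1.png",np.hstack([a,b]))
E
```

```text
rotvec [-0.0011  0.0033  0.0007] tcp in bed [  2.7433  -2.7086 148.4245]
bed axes (mm per mm) x [0.8289 0.2508 0.5   ] y [-0.2896  0.9572  0.    ] z [-0.4786 -0.1448  0.866 ]
70 [ 0.444  -0.0024  0.159 ] shift mm [-1.7797  0.8288 -2.9517]
40 [0.4584 0.002  0.133 ] shift mm [ 12.5776   5.1724 -28.9325]
10 [0.4727 0.0063 0.107 ] shift mm [ 26.935    9.516  -54.9132]
0 [0.4775 0.0078 0.0983] shift mm [ 31.7207  10.9639 -63.5735]
-1 [0.478  0.0079 0.0975] shift mm [ 32.1993  11.1087 -64.4395]
```

View pics/p1.png

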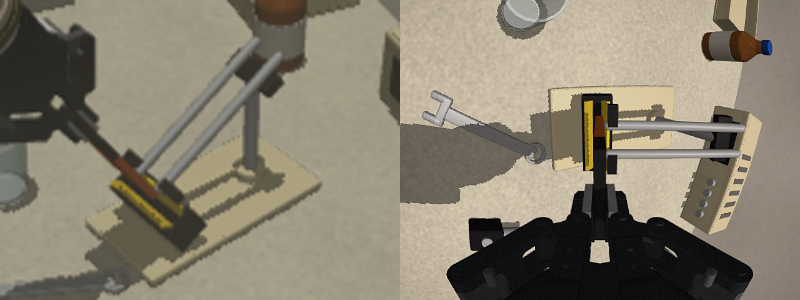

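The side view shows the plate, tilted square to the slope, right above the yellow-lipped slot. The wrist view (right half) shows its orange lower end centred along the lips at about (600,127). I'll descend along bed z.

Request:
{"name": "step_arm", "arguments": {"moves": [[1,-2,1,-3,0,0,0],[1,5,3,-15,0,0,0],[1,12,5,-29,0,0,0],[1,15,6,-34,0,0,0],[1,17,7,-38,0,0,0],[1,17,7,-38,0,0,0],[1,17,7,-38,0,0,0]]}}

```text
clock: 6.7
position: [0.4613, 0.0031, 0.1218]
ee_rot: [0.577, 0.775, 0.208, 0.155]
ft_force: [0.4, 2.3, -0.3]
grip_width: 0.081
grasp_force: 50.4
```

```bash
python3 g.py
```

```text
rotvec [-0.0007  0.0006  0.0022] tcp in bed [ -2.891   -1.1977 105.3629]
bed axes (mm per mm) x [0.8289 0.2508 0.5   ] y [-0.2896  0.9572  0.    ] z [-0.4786 -0.1448  0.866 ]
70 [ 0.444  -0.0024  0.159 ] shift mm [-17.2802  -5.4392  37.1579]
40 [0.4584 0.002  0.133 ] shift mm [-2.9228 -1.0956 11.1772]
10 [0.4727 0.0063 0.107 ] shift mm [ 11.4345   3.248  -14.8036]
0 [0.4775 0.0078 0.0983] shift mm [ 16.2203   4.6959 -23.4639]
-1 [0.478  0.0079 0.0975] shift mm [ 16.6989   4.8406 -24.3299]
```

Request:
{"name": "step_arm", "arguments": {"moves": [[1,2.5,1,1,0,0,0],[1,2.5,1,1,0,0,0],[1,5,2,-3,0,0,0],[1,7,2,-7,0,0,0],[1,9,3,-11,0,0,0],[1,11,3,-14,0,0,0],[1,11,3,-14,0,0,0]]}}

```text
clock: 7.4
position: [0.4719, 0.0062, 0.1066]
ee_rot: [0.577, 0.775, 0.208, 0.154]
ft_force: [-0.3, -0.3, -0.8]
grip_width: 0.08
grasp_force: 50.4
```

```bash
python3 g.py
```

```text
rotvec [-0.0007 -0.0009  0.0019] tcp in bed [-0.8848 -1.2919 86.6466]
bed axes (mm per mm) x [0.8289 0.2508 0.5   ] y [-0.2896  0.9572  0.    ] z [-0.4786 -0.1448  0.866 ]
70 [ 0.444  -0.0024  0.159 ] shift mm [-27.9276  -8.562   52.3636]
40 [0.4584 0.002  0.133 ] shift mm [-13.5703  -4.2184  26.3828]
10 [0.4727 0.0063 0.107 ] shift mm [0.7871 0.1252 0.402 ]
0 [0.4775 0.0078 0.0983] shift mm [ 5.5728  1.5731 -8.2582]
-1 [0.478  0.0079 0.0975] shift mm [ 6.0514  1.7179 -9.1242]
```

It's in the slot and free. Now to bottom.

Request:
{"name": "step_arm", "arguments": {"moves": [[1,2,0.5,-3,0,0,0],[1,4,1,-6,0,0,0],[1,5,1.5,-7.5,0,0,0],[1,6,1.7,-9,0,0,0],[1,6.5,2,-10,0,0,0],[1,6.5,2,-10,0,0,0]]}}

```text
clock: 8.0
position: [0.4804, 0.0085, 0.1001]
ee_rot: [0.576, 0.775, 0.21, 0.156]
ft_force: [-20.5, -1.7, 28.8]
grip_width: 0.074
grasp_force: 55.3
```

```bash
python3 g.py|head -1
```

```text
rotvec [-0.0019  0.0044  0.0019] tcp in bed [ 3.4847 -1.5825 76.6199]
```

Request:
{"name": "step_arm", "arguments": {"moves": [[1,-1.5,-0.4,2,0,0,0],[0.7,-1.5,-0.4,2,0,0,0],[0.5,-1.5,-0.4,2,0,0,0],[0.5,-1.5,-0.4,2,0,0,0],[0.5,-1.5,-0.4,2,0,0,0]]}}

```text
clock: 8.5
position: [0.4771, 0.0078, 0.0992]
ee_rot: [0.576, 0.775, 0.208, 0.154]
ft_force: [-0.1, 0.9, 0.6]
grip_width: 0.499
grasp_force: 0.0
```

Request:
{"name": "step_arm", "arguments": {"moves": [[0.5,-10,-3,17,0,0,0],[0.5,-20,-6,36,0,0,0],[0.5,-36,-11,65,0,0,0],[0.5,-50,-15,90,0,0,0],[0.5,-60,-18,110,0,0,0],[0.5,-60,-18,110,0,0,0]]}}

```text
clock: 9.1
position: [0.4261, -0.0121, 0.2077]
ee_rot: [0.576, 0.776, 0.208, 0.151]
ft_force: [2.2, -1.1, 1.0]
grip_width: 0.501
grasp_force: 0.0
```

```bash
cat > k.py <<'E'
from h import *
import pickle
w=cam("wrist");t=cam("top");s=cam("side");pickle.dump((w,t,s),open("w3.pkl","wb"))
a=cv2.resize(s["image"][180:300,240:400],(400,300),interpolation=cv2.INTER_CUBIC)
b=cv2.resize(t["image"][180:330,230:430],(400,300),interpolation=cv2.INTER_CUBIC)
c=cv2.resize(w["image"],(400,300));e=cv2.resize(t["image"][235:340,400:540],(400,300),interpolation=cv2.INTER_CUBIC)
cv2.imwrite("pics/k1.png",np.vstack([np.hstack([a,b]),np.hstack([c,e])]))
o=manip.get_obs();print(o["position"],o["ee_rot"],o["joint_pos"])
im=t["image"]
b=blobs(im,(105,150,60),(125,255,255),100,(440,290,500,340))[0][:,0]
print("bluecap mid",plane(t,cv2.minAreaRect(b)[0],.06))
h=cv2.cvtColor(im,cv2.COLOR_BGR2HSV);print([h[y,x] for x,y in((432,253),(455,285),(440,262),(470,270))])
E
python3 k.py
```

```text
[ 0.42618611 -0.01459358  0.20688637] [0.57817251 0.77450689 0.20666962 0.15212924] [ 0.3676524  -0.49900699 -0.20068217  2.3207097  -0.42016281  0.87631575
  0.65642072]
bluecap mid [ 0.41893351 -0.33079839  0.06      ]
[array([ 17,  11, 167], dtype=uint8), array([135,   4, 145], dtype=uint8), array([150,   4, 144], dtype=uint8), array([ 19,  30, 163], dtype=uint8)]
```

View pics/k1.png

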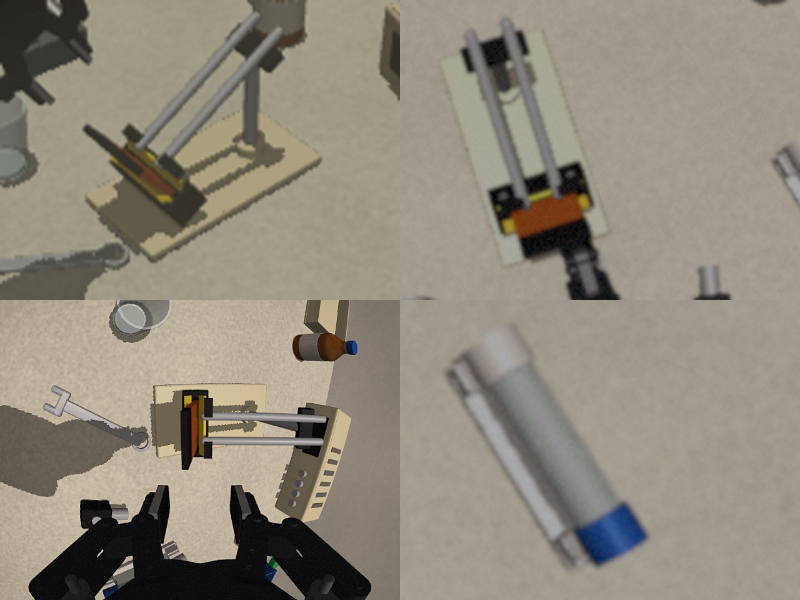

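The plate is seated and square: black band above the lips, centred in the top view near (548,215) of the picture, tilted with the bed in the side view. The column lies on the saddle from white end (431,251) to blue end (475,321) in the top image. On to the column.

```bash
python3 - <<'E'
from g import *
o=manip.get_obs();Rt=R.from_quat(o["ee_rot"]).as_matrix();p=o["position"]
a=np.radians(31.6);G=np.c_[[np.cos(a),np.sin(a),0],[np.sin(a),-np.cos(a),0],[0,0,-1]]
print(R.from_matrix(G@Rt.T).as_rotvec(),(np.array([.42,-.33,.22])-p)*1000)
E
```

```text
[ 0.1957  0.5217 -1.2763] [  -6.1861 -315.4064   13.1136]
```

Request:
{"name": "step_arm", "arguments": {"moves": [[0.3,0,-30,20,0.02,0.052,-0.128],[0.3,0,-65,30,0.04,0.104,-0.255],[0.2,0,-100,30,0.06,0.156,-0.383],[0.1,0,-140,30,0.08,0.208,-0.51],[0,0,-180,30,0.1,0.26,-0.638],[0,0,-220,30,0.12,0.312,-0.766],[0,0,-260,30,0.14,0.364,-0.893],[0,-3,-290,20,0.16,0.416,-1.02],[0,-6,-315,13,0.18,0.469,-1.148],[0,-6,-315,13,0.1957,0.5217,-1.2763]]}}

```text
clock: 10.25
position: [0.4189, -0.3298, 0.217]
ee_rot: [0.963, 0.27, -0.002, -0.001]
ft_force: [0.0, 0.3, 0.1]
grip_width: 1.006
grasp_force: 0.0
```

Request:
{"name": "step_arm", "arguments": {"moves": [[0,0,0,0,0,0,0],[0,0,0,0,0,0,0],[0,0,0,0,0,0,0]]}}

```text
clock: 10.55
position: [0.4203, -0.3266, 0.2197]
ee_rot: [0.961, 0.276, 0.002, 0.0]
ft_force: [0.2, -0.8, -0.6]
grip_width: 0.998
grasp_force: 0.0
```

```bash
python3 b.py w4; python3 -c "
from workcell import manip;print(manip.get_obs()['joint_pos'].__str__())"
```

```text
[ 0.4199 -0.3271  0.2201] [0.9614 0.2752 0.002  0.0001] 10.65
orange 2588 [625.9 390.1  97.6  50.2  49.8] [ 0.4449 -0.8943  0.07  ]
orange 1093 [607.9 428.7 114.5  23.6  50.2] [ 0.3723 -0.9484  0.07  ]
orange 427 [502.5 466.9  33.5  25.   71.6] [ 0.2345 -0.7824  0.07  ]
orange 156 [52.5  4.   8.  63.  90. ] [0.4698 0.0255 0.07  ]
[ 0.73198346  0.12518067 -0.16803629  1.67716628  0.01855324  1.33819817
 -0.45226017]
```

View pics/w4.png

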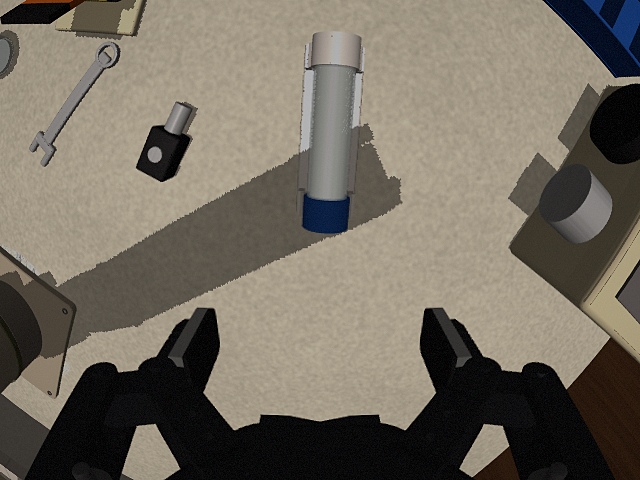

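The wrist view shows the column on the saddle, with the blue cap at about (326,213) and its inner edge near row 196. The white cap is at (337,50), inner edge near row 66, and the saddle cheeks show along both sides.

```bash
cat > c2.py <<'E'
from g import *
import pickle
w,t=pickle.load(open("w4.pkl","rb"));im=w["image"]
h=cv2.cvtColor(im,cv2.COLOR_BGR2HSV)
b=blobs(im,(100,120,30),(130,255,255),100,(290,180,365,245))[0][:,0]
for y in(200,208,216,222):
    r=b[b[:,1]==y][:,0];print(y,r.min(),r.max(),plane(w,((r.min()+r.max())/2+.5,y+.5),.047))
top=min(b[(b[:,0]>320)&(b[:,0]<332)][:,1]);print("blue top row",top)
print("glass/cap col S,V", [(y,*h[y,335]) for y in range(26,80,3)])
print("row50",[(x,*h[50,x]) for x in range(304,372,3)])
def pr(u0,v0,u1,v1):
    a=plane(w,(u0,v0),.066);c=plane(w,(u1,v1),.066);return a,c
E
python3 c2.py
```

```text
200 304 349 [ 0.4298 -0.3312  0.047 ]
208 303 348 [ 0.4228 -0.3346  0.047 ]
216 303 347 [ 0.4159 -0.3384  0.047 ]
222 303 347 [ 0.4108 -0.3416  0.047 ]
blue top row 200
glass/cap col S,V [(26, np.uint8(20), np.uint8(47), np.uint8(158)), (29, np.uint8(21), np.uint8(47), np.uint8(158)), (32, np.uint8(36), np.uint8(7), np.uint8(175)), (35, np.uint8(35), np.uint8(9), np.uint8(175)), (38, np.uint8(30), np.uint8(6), np.uint8(172)), (41, np.uint8(23), np.uint8(6), np.uint8(174)), (44, np.uint8(30), np.uint8(3), np.uint8(175)), (47, np.uint8(15), np.uint8(3), np.uint8(175)), (50, np.uint8(45), np.uint8(3), np.uint8(176)), (53, np.uint8(90), np.uint8(1), np.uint8(174)), (56, np.uint8(90), np.uint8(1), np.uint8(175)), (59, np.uint8(105), np.uint8(6), np.uint8(177)), (62, np.uint8(140), np.uint8(4), np.uint8(180)), (65, np.uint8(143), np.uint8(9), np.uint8(119)), (68, np.uint8(0), np.uint8(3), np.uint8(148)), (71, np.uint8(170), np.uint8(5), np.uint8(146)), (74, np.uint8(174), np.uint8(9), np.uint8(148)), (77, np.uint8(0), np.uint8(3), np.uint8(148))]
row50 [(304, np.uint8(19), np.uint8(50), np
[... 412 characters left out ...]
, (331, np.uint8(28), np.uint8(18), np.uint8(174)), (334, np.uint8(10), np.uint8(4), np.uint8(172)), (337, np.uint8(140), np.uint8(4), np.uint8(176)), (340, np.uint8(24), np.uint8(15), np.uint8(173)), (343, np.uint8(13), np.uint8(26), np.uint8(174)), (346, np.uint8(16), np.uint8(32), np.uint8(166)), (349, np.uint8(16), np.uint8(28), np.uint8(157)), (352, np.uint8(15), np.uint8(31), np.uint8(147)), (355, np.uint8(11), np.uint8(30), np.uint8(134)), (358, np.uint8(14), np.uint8(32), np.uint8(105)), (361, np.uint8(12), np.uint8(34), np.uint8(137)), (364, np.uint8(108), np.uint8(7), np.uint8(182)), (367, np.uint8(18), np.uint8(42), np.uint8(169)), (370, np.uint8(19), np.uint8(45), np.uint8(164))]
```

```bash
cat >> c2.py <<'E'
print("----")
a,c=pr(326.3,200,336.3,65);print(a,c,np.linalg.norm(a-c)*1000,"mid",(a+c)/2)
B=plane(w,(326,209),.047);Wt=plane(w,(336.5,50.5),.047);d=Wt-B;print("axis yaw",np.degrees(np.arctan2(d[1],d[0])),B,Wt)
u=d/np.linalg.norm(d);m=(a+c)/2;M=B+u*np.dot((m-B)[:2],u[:2]);print("centre",M)
o=manip.get_obs();Rt=R.from_quat(o["ee_rot"]).as_matrix()
yaw=np.arctan2(u[1],u[0]);G=np.c_[[np.cos(yaw),np.sin(yaw),0],[np.sin(yaw),-np.cos(yaw),0],[0,0,-1]]
print("rotvec",R.from_matrix(G@Rt.T).as_rotvec(),"shift",(np.r_[M[:2],.036]-o["position"])*1000)
pt=proj(t,np.r_[M[:2],.047]);print("top px",pt)
E
python3 c2.py|sed -n '/----/,$p'
```

```text
----
[ 0.4332 -0.3279  0.066 ] [ 0.5386 -0.2715  0.066 ] 119.60646407314675 mid [ 0.4859 -0.2997  0.066 ]
axis yaw 28.584459964691376 [ 0.4223 -0.3349  0.047 ] [ 0.5533 -0.2635  0.047 ]
centre [ 0.4861 -0.3001  0.047 ]
rotvec [-0.0008  0.0039 -0.0586] shift [  66.1949   26.95   -184.0861]
top px [454.3234 285.1821]
```

Request:
{"name": "step_arm", "arguments": {"moves": [[0,35,14,-20,0,0,-0.03],[0,66,27,-40,0,0,-0.0586],[0,66,27,-80,0,0,-0.0586],[0,66,27,-120,0,0,-0.0586],[0,66,27,-150,0,0,-0.0586],[0,66,27,-175,0,0,-0.0586],[0,66,27,-184,0,0,-0.0586],[0,66,27,-184,0,0,-0.0586],[0,66,27,-184,0,0,-0.0586]]}}

```text
clock: 11.55
position: [0.4867, -0.3009, 0.0373]
ee_rot: [0.969, 0.246, 0.002, 0.0]
ft_force: [-0.2, 0.1, 0.6]
grip_width: 1.0
grasp_force: 0.0
```

Request:
{"name": "step_arm", "arguments": {"moves": [[0.6,0,0,0,0,0,0],[0.6,0,0,0,0,0,0],[0.8,0,0,0,0,0,0],[0.8,0,0,0,0,0,0],[1,0,0,0,0,0,0],[1,0,0,0,0,0,0],[1,0,0,0,0,0,0],[1,0,0,0,0,0,0]], "grip_force": 50}}

```text
clock: 12.35
position: [0.4868, -0.2991, 0.0379]
ee_rot: [0.969, 0.246, 0.002, -0.001]
ft_force: [-6.8, 9.3, 21.9]
grip_width: 0.005
grasp_force: 11.4
```

```bash
python3 - <<'E'
from g import *
o=manip.get_obs();Rt=R.from_quat(o["ee_rot"]).as_matrix();p=o["position"]
print(p,Rt)
G=np.c_[A[:,0],-A[:,1],-A[:,2]]
print("col centre in tool",Rt.T@(np.array([.4861,-.3001,.047])-p)*1000,o["joint_pos"])
print("rotvec to bed",R.from_matrix(G@Rt.T).as_rotvec())
yaw=float(d["yaw"]);print("yaw",yaw)
E
```

```text
[ 0.4868 -0.2991  0.0379] [[ 0.8787  0.4774  0.004 ]
 [ 0.4774 -0.8787  0.0029]
 [ 0.0049 -0.0007 -1.    ]]
col centre in tool [-1.0603  0.5339 -9.0678] [ 0.6434  0.3725 -0.2019  1.7789  0.0818  0.9963 -0.6625]
rotvec to bed [ 0.1997 -0.4797 -0.1995]
yaw 0.2937814800307224
```

The fingers shut completely: the grip was too high on the glass. I'll look.

```bash
python3 - <<'E'
from h import *
t=cam("top");s=cam("side");w=cam("wrist")
a=cv2.resize(t["image"][215:335,390:550],(400,300),interpolation=cv2.INTER_CUBIC)
b=cv2.resize(s["image"][290:410,270:430],(400,300),interpolation=cv2.INTER_CUBIC)
c=cv2.resize(w["image"][:, :],(400,300))
cv2.imwrite("pics/m1.png",np.vstack([np.hstack([a,b]),np.hstack([c,c*0])]))
print(manip.get_obs()["ft_force"],manip.get_obs()["position"])
E
```

```text
[-7.4314085   9.80562803 22.57933912] [ 0.48687048 -0.29910709  0.03799033]
```

View pics/m1.png

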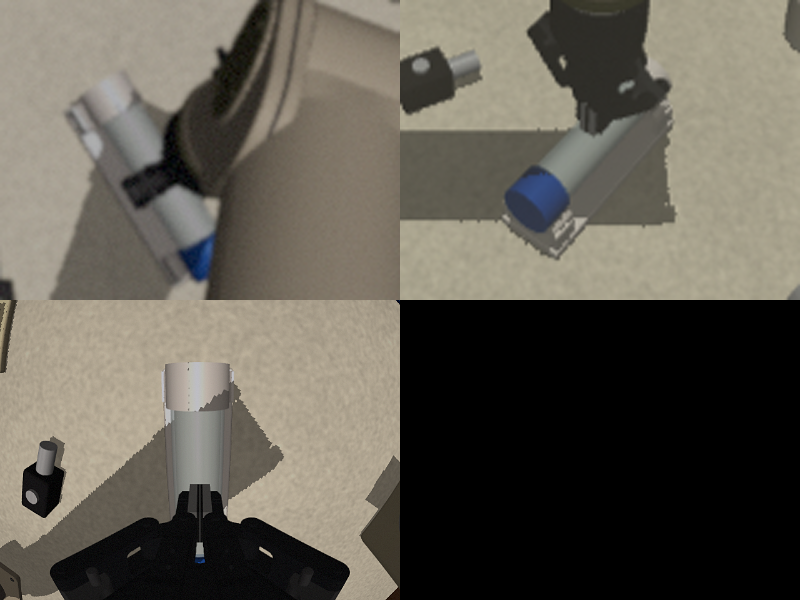

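The top view shows the tube still on the saddle with the fingers over its middle at (150,183). The side view shows the fingertips closed at the top of the glass, near (590,125). The column has not visibly left the saddle. I've now viewed 11 pictures, one over the limit, so I'll go by numbers only. I'll compare predicted and seen pixels for the fingertips and the column.

```bash
python3 - <<'E'
from g import *
w=cam("wrist");im=w["image"];h=cv2.cvtColor(im,cv2.COLOR_BGR2HSV)
yaw=np.radians(28.58);u=np.r_[np.cos(yaw),np.sin(yaw),0];n=np.r_[-u[1],u[0],0];M=np.array([.4861,-.3001,.047])
f=lambda x,y,z:np.round(proj(w,M+(u*x+n*y+np.r_[0,0,z])/1000),1)
print("pred boundary",f(60,0,19),"end top",f(90,0,22),"cap sides at 75",f(75,22,0),f(75,-22,0))
p=manip.get_obs()["position"];
for z in(0,10,20,30):print("tcp+",z,proj(w,p+np.r_[0,0,z/1000]))
# observed
print("col 318 V", [(y,int(h[y,300,2]),int(h[y,300,1])) for y in range(90,190,4)])
print("row 140", [(x,int(h[140,x,2]),int(h[140,x,1])) for x in range(250,390,5)])
print("fingers col300-340 row V",[(y,[int(h[y,x,2]) for x in(305,312,318,324,332,340)]) for y in range(280,345,6)])
E
```

```text
pred boundary [316.6 177. ] end top [316.4  98.8] cap sides at 75 [266.1 137. ] [367.8 136.8]
tcp+ 0 [316.3051 284.8492]
tcp+ 10 [316.1429 293.6718]
tcp+ 20 [315.9646 303.4174]
tcp+ 30 [315.7681 314.223 ]
col 318 V [(90, 175, 45), (94, 182, 45), (98, 176, 48), (102, 192, 23), (106, 189, 24), (110, 184, 24), (114, 189, 23), (118, 190, 23), (122, 191, 23), (126, 188, 23), (130, 187, 23), (134, 189, 22), (138, 190, 24), (142, 188, 20), (146, 188, 24), (150, 190, 24), (154, 193, 22), (158, 190, 24), (162, 192, 25), (166, 192, 23), (170, 190, 23), (174, 199, 24), (178, 157, 13), (182, 147, 10), (186, 146, 10)]
row 140 [(250, 180, 44), (255, 185, 47), (260, 197, 9), (265, 101, 30), (270, 135, 30), (275, 155, 30), (280, 164, 30), (285, 172, 30), (290, 179, 28), (295, 186, 27), (300, 192, 23), (305, 192, 15), (310, 189, 1), (315, 196, 9), (320, 190, 4), (325, 190, 17), (330, 188, 27), (335, 183, 29), (340, 177, 29), (345, 168, 27), (350, 161, 30), (355, 148, 31), (360, 129, 30), (365, 102, 30), (370, 103, 27), (375, 95, 48), (380, 189, 46), (385, 177, 45)]
fingers col300-340 row V [(280, [150, 151, 156, 148, 145, 133]), (286, [150, 152, 155, 148, 147, 132]), (292, [151, 157, 156, 151, 147, 131]), (298, [55, 56, 20, 58, 54, 132]), (304, [57, 53, 22, 58, 56, 138]), (310, [53, 55, 24, 58, 56, 15]), (316, [56, 59, 24, 48, 54, 16]), (322, [57, 55, 24, 28, 54, 17]), (328, [55, 56, 24, 34, 55, 13]), (334, [55, 57, 28, 16, 55, 5]), (340, [95, 86, 31, 27, 90, 11])]
```

```bash
python3 - <<'E'
from g import *
w=cam("wrist")
C={"n":"wrist","K":w["K"],"T":np.array(w["mount"])}
for x in(0,11):
  for z in(0,-10,-19,-28,-35):print(x,z,proj(C,np.r_[x,0,z]/1000).round(0),proj(C,np.r_[x,42.5,z]/1000).round(0),proj(C,np.r_[x,57,z]/1000).round(0))
E
```

```text
0 0 [316. 285.] [399. 284.] [426. 284.]
0 -10 [316. 294.] [403. 293.] [431. 292.]
0 -19 [316. 303.] [407. 301.] [436. 300.]
0 -28 [316. 312.] [411. 311.] [441. 310.]
0 -35 [316. 320.] [415. 319.] [446. 317.]
11 0 [316. 265.] [401. 264.] [428. 264.]
11 -10 [316. 273.] [405. 272.] [434. 272.]
11 -19 [316. 281.] [409. 280.] [439. 280.]
11 -28 [316. 290.] [414. 289.] [445. 288.]
11 -35 [316. 297.] [417. 296.] [450. 295.]
```

Measured: the fingertips sit about 28–33 mm behind the reported TCP, so they closed on top of the glass at 66 mm. The column itself hasn't moved; its predicted pixels match. I'll lift, open and regrasp deeper, watching the force.

Request:
{"name": "step_arm", "arguments": {"moves": [[1,0,0,5,0,0,0],[1,0,0,15,0,0,0],[0.5,0,0,15,0,0,0],[0,0,0,15,0,0,0],[0,0,0,15,0,0,0],[0,0,0,15,0,0,0],[0,0,0,0,0,0,0],[0,0,0,-8,0,0,0],[0,0,0,-12,0,0,0],[0,0,0,-12,0,0,0]]}}

```text
clock: 13.6
position: [0.4853, -0.3001, 0.0226]
ee_rot: [0.969, 0.246, 0.001, -0.001]
ft_force: [-0.7, 0.0, 0.3]
grip_width: 1.0
grasp_force: 0.0
```

Request:
{"name": "step_arm", "arguments": {"moves": [[0,0,0,-5,0,0,0],[0,0,0,-10,0,0,0],[0,0,0,-15,0,0,0],[0,0,0,-19,0,0,0],[0,0,0,-21,0,0,0],[0,0,0,-21,0,0,0],[0,0,0,-21,0,0,0]]}}

```text
clock: 14.3
position: [0.4861, -0.3005, 0.0029]
ee_rot: [0.969, 0.246, 0.002, -0.0]
ft_force: [-0.5, 0.6, 0.3]
grip_width: 1.0
grasp_force: 0.0
```

```bash
python3 - <<'E'
from g import *
w=cam("wrist");h=cv2.cvtColor(w["image"],cv2.COLOR_BGR2HSV)
o=manip.get_obs();p=o["position"];Rt=R.from_quat(o["ee_rot"]).as_matrix()
print(p,Rt.T@(np.array([.4861,-.3001,.047])-p)*1000,o["ft_force"])
yaw=np.radians(28.58);u=np.r_[np.cos(yaw),np.sin(yaw),0]
print("pred boundary",proj(w,np.array([.4861,-.3001,.066])+u*.06))
c=[int(v) for v in h[100:260,318,2]];g=np.diff(c);print("edges",[(i+100,g[i]) for i in np.argsort(-abs(g))[:6]])
E
```

```text
[ 0.4861 -0.3006  0.003 ] [  0.3753  -0.4174 -43.9999] [ 0.5952 -0.8794 -0.0411]
pred boundary [312.5957 190.4872]
edges [(np.int64(189), np.int64(-106)), (np.int64(191), np.int64(28)), (np.int64(192), np.int64(28)), (np.int64(188), np.int64(14)), (np.int64(243), np.int64(5)), (np.int64(102), np.int64(4))]
```

Aligned to under 1 mm, no contact. Close.

Request:
{"name": "step_arm", "arguments": {"moves": [[0.3,0,0,0,0,0,0],[0.4,0,0,0,0,0,0],[0.5,0,0,0,0,0,0],[0.6,0,0,0,0,0,0],[0.8,0,0,0,0,0,0],[1,0,0,0,0,0,0],[1,0,0,0,0,0,0],[1,0,0,0,0,0,0]], "grip_force": 50}}

```text
clock: 15.15
position: [0.485, -0.2984, 0.0029]
ee_rot: [0.969, 0.246, 0.001, -0.002]
ft_force: [-7.8, 8.9, 11.0]
grip_width: 0.427
grasp_force: 49.7
```

Request:
{"name": "step_arm", "arguments": {"moves": [[1,0,0,5,0,0,0],[1,0,0,12,0,0,0],[1,0,0,20,0,0,0],[1,0,0,30,0,0,0],[1,0,0,30,0,0,0]], "grip_force": 70}}

```text
clock: 15.65
position: [0.487, -0.3012, 0.0346]
ee_rot: [0.969, 0.246, 0.003, 0.0]
ft_force: [-0.9, -0.9, -5.3]
grip_width: 0.428
grasp_force: 70.5
```

```bash
cat > n.py <<'E'
from g import *
o=manip.get_obs();p=o["position"];Rt=R.from_quat(o["ee_rot"]).as_matrix()
G=np.c_[A[:,0],-A[:,1],-A[:,2]]
print("clock",o["clock"],p,"F",o["ft_force"],"w",o["grip_width"],o["joint_pos"])
print("rotvec",R.from_matrix(G@Rt.T).as_rotvec(),"tcp in bed",A.T@(p-O)*1000)
# column centre in tool: (cx, cy, cz)
c=np.array([float(v) for v in sys.argv[1:4]])
print("column end low / high in bed",A.T@(p+Rt@((c+[-90,0,0])/1000)-O)*1000,A.T@(p+Rt@((c+[90,0,0])/1000)-O)*1000)
T0=lambda x,z:O+A@np.array([x,0,z])/1000-G@c/1000   # column centre at bed x, height z
for x,z in((110,170),(100,110),(98,80),(98,74),(98,71.4)):print((x,z),"shift",(T0(x,z)-p)*1000)
w=cam("wrist");h=cv2.cvtColor(w["image"],cv2.COLOR_BGR2HSV)
C={"n":"wrist","K":w["K"],"T":np.array(w["mount"])}
print("pred boundary",proj(C,(c+[60,0,-19])/1000),"cap sides",proj(C,(c+[75,22,0])/1000),proj(C,(c+[75,-22,0])/1000))
m=cv2.inRange(h,np.array((0,0,130)),np.array((180,34,255)));k=[int(v) for v in h[80:260,316,2]];g=np.diff(k);print("edges",[(int(i+81),int(g[i])) for i in np.argsort(-abs(g))[:4]])
for r in(115,130,145,160):
    q=np.nonzero(m[r,240:400])[0]+240;print(r,q.min() if len(q) else 0,q.max() if len(q) else 0)
E
python3 n.py 0 0 -44
```

```text
clock 15.65 [ 0.487  -0.3012  0.0346] F [-0.8764 -0.9344 -5.2952] w 0.427645632936735 [ 0.6439  0.3771 -0.2001  1.7806  0.0844  0.9876 -0.6631]
rotvec [ 0.202  -0.4786 -0.1975] tcp in bed [-101.4992 -299.8408   61.6215]
column end low / high in bed [-156.2775 -317.9025  143.5307] [  -3.1323 -281.6718   56.1586]
(110, 170) shift [ 57.68   330.7126 161.503 ]
(100, 110) shift [ 78.1054 336.892  104.5415]
(98, 80) shift [ 90.8049 340.7341  77.5607]
(98, 74) shift [ 93.6764 341.6028  72.3645]
(98, 71.4) shift [ 94.9207 341.9792  70.1129]
pred boundary [314.3012 192.1881] cap sides [379.8984 138.7483] [250.2519 138.9582]
edges [(191, -70), (193, 43), (189, -39), (88, 15)]
115 259 376
130 259 376
145 253 376
160 260 355
```

Request:
{"name": "step_arm", "arguments": {"moves": [[1,0,0,25,0,0,0],[1,0,0,60,0,0,0],[1,5,10,95,0.025,-0.06,-0.025],[1,12,35,130,0.05,-0.12,-0.05],[1,20,65,150,0.076,-0.18,-0.074],[1,28,95,161,0.1,-0.24,-0.1],[1,36,130,161,0.126,-0.3,-0.123],[1,44,165,161,0.15,-0.36,-0.15],[1,52,200,161,0.177,-0.42,-0.173],[1,58,235,161,0.202,-0.4786,-0.1975]]}}

```text
clock: 16.7
position: [0.5436, -0.0643, 0.1933]
ee_rot: [0.956, 0.141, 0.256, -0.039]
ft_force: [0.2, 1.1, -4.6]
grip_width: 0.419
grasp_force: 71.4
```

Request:
{"name": "step_arm", "arguments": {"moves": [[1,0,30,0,0,0,0],[1,0,60,0,0,0,0],[1,0,80,0,0,0,0],[1,0,95,0,0,0,0],[1,0,95,0,0,0,0],[1,0,95,0,0,0,0],[1,0,95,0,0,0,0]]}}

```text
clock: 17.4
position: [0.5437, 0.0285, 0.1935]
ee_rot: [0.956, 0.141, 0.255, -0.039]
ft_force: [0.2, -1.2, -5.3]
grip_width: 0.42
grasp_force: 71.4
```

```bash
python3 n.py 0.4 0 -44
```

```text
clock 17.4 [0.5437 0.0285 0.1935] F [ 0.1592 -1.1828 -5.3302] w 0.4203717581685688 [ 0.5389 -0.1936 -0.5258  2.1287 -0.377   0.7076 -1.0516]
rotvec [-0.0015 -0.0025 -0.0003] tcp in bed [107.6618  -0.6802 124.2796]
column end low / high in bed [ 18.1474  -0.6976 168.4533] [198.147   -0.8399 168.104 ]
(110, 170) shift [0.5863 0.888  2.459 ]
(100, 110) shift [ 21.0117   7.0674 -54.5025]
(98, 80) shift [ 33.7112  10.9095 -81.4833]
(98, 74) shift [ 36.5827  11.7782 -86.6794]
(98, 71.4) shift [ 37.827   12.1546 -88.9311]
pred boundary [314.2584 191.2694] cap sides [379.847  137.9879] [250.2742 138.2086]
edges [(193, -32), (86, 6), (115, 6), (116, -5)]
115 266 370
130 265 369
145 266 369
160 266 369
```

```bash
python3 - <<'E'
from g import *
w=cam("wrist");h=cv2.cvtColor(w["image"],cv2.COLOR_BGR2HSV)
for r in(120,145,165):print(r,[(x,int(h[r,x,2]),int(h[r,x,1])) for x in list(range(236,280,4))+list(range(352,396,4))])
c=np.array([.4,0,-44]);C={"n":"wrist","K":w["K"],"T":np.array(w["mount"])}
for x in(60,90):
  for y in(22,-22):print(x,y,proj(C,(c+[x,y,0])/1000).round(1))
E
```

```text
120 [(236, 167, 44), (240, 163, 45), (244, 166, 46), (248, 157, 45), (252, 146, 45), (256, 104, 32), (260, 118, 30), (264, 127, 30), (268, 134, 29), (272, 137, 28), (276, 144, 27), (352, 147, 28), (356, 144, 28), (360, 144, 28), (364, 136, 28), (368, 129, 28), (372, 124, 25), (376, 116, 29), (380, 102, 33), (384, 83, 34), (388, 167, 47), (392, 162, 44)]
145 [(236, 161, 46), (240, 159, 45), (244, 164, 45), (248, 159, 45), (252, 163, 44), (256, 99, 31), (260, 117, 28), (264, 126, 30), (268, 131, 27), (272, 139, 28), (276, 145, 26), (352, 150, 29), (356, 148, 29), (360, 142, 32), (364, 141, 31), (368, 131, 27), (372, 123, 29), (376, 114, 27), (380, 101, 28), (384, 124, 39), (388, 169, 47), (392, 164, 45)]
165 [(236, 162, 44), (240, 156, 46), (244, 160, 46), (248, 162, 47), (252, 159, 45), (256, 97, 29), (260, 117, 28), (264, 127, 28), (268, 134, 23), (272, 138, 31), (276, 145, 32), (352, 151, 29), (356, 146, 30), (360, 142, 27), (364, 138, 30), (368, 131, 29), (372, 124, 29), (376, 115, 29), (380, 98, 31), (384, 154, 43), (388, 165, 45), (392, 160, 45)]
60 22 [378.6 181.2]
60 -22 [251.7 181.3]
90 22 [380.6  94.3]
90 -22 [249.5  94.7]
```

Request:
{"name": "step_arm", "arguments": {"moves": [[1,5,2,-10,0,0,0],[1,12,4,-30,0,0,0],[1,21,7,-54,0,0,0],[1,26,9,-65,0,0,0],[1,31,10,-75,0,0,0],[1,33.5,11,-81,0,0,0],[1,33.5,11,-81,0,0,0],[1,33.5,11,-81,0,0,0]]}}

```text
clock: 18.3
position: [0.5776, 0.0404, 0.1131]
ee_rot: [0.956, 0.142, 0.255, -0.039]
ft_force: [0.3, -0.0, -5.3]
grip_width: 0.427
grasp_force: 71.3
```

```bash
python3 n.py 0.4 0 -44 | head -9
```

```text
clock 18.3 [0.5776 0.0404 0.1131] F [ 0.319  -0.0283 -5.3397] w 0.4269888457649123 [ 0.5248  0.0087 -0.5966  2.1519 -0.2347  0.4827 -1.1664]
rotvec [-0.0016 -0.0016 -0.0013] tcp in bed [98.5606  0.901  36.7138]
column end low / high in bed [ 9.0056  0.788  80.8052] [189.0055   0.806   80.6212]
(110, 170) shift [-33.3187 -11.0214  82.8439]
(100, 110) shift [-12.8933  -4.842   25.8823]
(98, 80) shift [-0.1938 -1.     -1.0984]
(98, 74) shift [ 2.6777 -0.1312 -6.2946]
(98, 71.4) shift [ 3.922   0.2452 -8.5462]
pred boundary [314.2589 191.2636] cap sides [379.8472 137.9832] [250.2747 138.2039]
```

Request:
{"name": "step_arm", "arguments": {"moves": [[1,1,-0.5,-2,0,0,0],[1,2,0,-4,0,0,0],[1,2.7,0,-6,0,0,0],[1,2.7,0,-6,0,0,0],[1,2.7,0,-6,0,0,0]]}}

```text
clock: 18.85
position: [0.5801, 0.0405, 0.1067]
ee_rot: [0.956, 0.142, 0.255, -0.039]
ft_force: [0.1, -0.2, -5.1]
grip_width: 0.424
grasp_force: 71.3
```

Request:
{"name": "step_arm", "arguments": {"moves": [[1,0.4,0.1,-0.8,0,0,0],[1,0.8,0.2,-1.6,0,0,0],[1,0.8,0.2,-1.6,0,0,0]]}}

```text
clock: 19.15
position: [0.5809, 0.0407, 0.1056]
ee_rot: [0.956, 0.142, 0.255, -0.039]
ft_force: [-9.8, -0.5, 5.8]
grip_width: 0.42
grasp_force: 72.9
```

```bash
python3 n.py 0.4 0 -44 | head -8
```

```text
clock 19.15 [0.5809 0.0407 0.1056] F [-9.752  -0.504   5.8382] w 0.42047003728606863 [ 0.5204  0.0301 -0.5976  2.1514 -0.2134  0.4637 -1.182 ]
rotvec [-0.0012 -0.0019 -0.0014] tcp in bed [97.5648  0.1526 28.62  ]
column end low / high in bed [ 8.0314  0.0215 72.7551] [188.0312   0.0922  72.4833]
(110, 170) shift [-36.5835 -11.2273  90.3512]
(100, 110) shift [-16.158   -5.0479  33.3897]
(98, 80) shift [-3.4585 -1.2058  6.4089]
(98, 74) shift [-0.5871 -0.3371  1.2128]
(98, 71.4) shift [ 0.6572  0.0394 -1.0389]
```

Request:
{"name": "step_arm", "arguments": {"moves": [[1,-0.9,-0.3,0,0,0,0],[1,-1.8,-0.5,-0.7,0,0,0],[1,-1.8,-0.5,-0.7,0,0,0]], "grip_force": 40}}

```text
clock: 19.5
position: [0.5794, 0.0404, 0.1047]
ee_rot: [0.956, 0.142, 0.256, -0.039]
ft_force: [-1.0, 0.2, -1.7]
grip_width: 0.424
grasp_force: 71.6
```

Request:
{"name": "step_arm", "arguments": {"moves": [[0.55,0,0,0,0,0,0],[0.5,0,0,0,0,0,0],[0.45,0,0,0,0,0,0],[0.4,0,0,0,0,0,0],[0.35,0,0,0,0,0,0],[0.3,0,0,0,0,0,0],[0.3,0,0,0,0,0,0]], "grip_force": 20}}

```text
clock: 20.2
position: [0.5792, 0.0402, 0.1045]
ee_rot: [0.956, 0.142, 0.255, -0.039]
ft_force: [0.5, -0.6, 0.4]
grip_width: 0.699
grasp_force: 0.0
```

```bash
python3 n.py 0.4 0 -44 | sed -n '1,3p;9,20p'
```

```text
clock 20.2 [0.5792 0.0402 0.1045] F [ 0.4637 -0.5687  0.3851] w 0.6992404751236361 [ 0.5221  0.0277 -0.5975  2.1564 -0.2196  0.4612 -1.1755]
rotvec [-0.0015 -0.0018 -0.0013] tcp in bed [95.4992  0.1767 28.5765]
column end low / high in bed [ 5.9554  0.0586 72.6906] [185.9552   0.0857  72.461 ]
pred boundary [314.2588 191.2636] cap sides [379.8472 137.9831] [250.2747 138.2037]
edges [(197, -18), (196, -17), (92, 7), (163, -5)]
115 260 368
130 260 368
145 260 368
160 261 368
```

Request:
{"name": "step_arm", "arguments": {"moves": [[0.2,-5,-1.5,9,0,0,0],[0.2,-14,-4,26,0,0,0],[0.2,-29,-9,52,0,0,0],[0.2,-43,-13,78,0,0,0],[0.2,-57,-17,104,0,0,0],[0.2,-72,-22,130,0,0,0],[0.2,-72,-22,130,0,0,0],[0.2,-72,-22,130,0,0,0]]}}

```text
clock: 21.05
position: [0.5074, 0.018, 0.2349]
ee_rot: [0.956, 0.142, 0.256, -0.038]
ft_force: [0.2, 0.6, 0.0]
grip_width: 0.804
grasp_force: 0.0
```

```bash
python3 - <<'E'
from g import *
np.set_printoptions(precision=1,suppress=True)
def onb(c,uv,z):
    o,r=ray(c,uv);o=A.T@(o-O)*1000;r=A.T@r;return o+r*(z-o[2])/r[2]
o=manip.get_obs();print(o["clock"],o["position"]*1000,A.T@(o["position"]-O)*1000)
B=lambda *X:O+A@np.array(X)/1000
for n in("wrist","top","side"):
    c=cam(n);h=cv2.cvtColor(c["image"],cv2.COLOR_BGR2HSV)
    ql=proj(c,B(20,0,90));qh=proj(c,B(171,0,90));print(n,"pred blue",ql,"white",qh)
    x,y=[int(v) for v in ql];H=60
    for b in blobs(c["image"],(100,120,25),(130,255,255),20,(max(0,x-H),max(0,y-H),x+H,y+H))[:1]:
        q=cv2.minAreaRect(b);P=np.array([onb(c,p,71.4) for p in b[:,0]]);print(" blue",q,"bed@71",P.min(0)[:2],P.max(0)[:2])
    x,y=[int(v) for v in proj(c,B(0,0,100))]
    for b in blobs(c["image"],(3,120,40),(14,255,255),20,(max(0,x-40),max(0,y-40),x+40,y+40))[:2]:
        P=np.array([onb(c,p,60) for p in b[:,0]]);print(" orange bed@60",P.min(0)[:2],P.max(0)[:2],len(b))
    if n=="wrist":
        for X in(90,110,130,150,180):
            row=[(yy,*[int(v) for v in h[tuple(int(round(v)) for v in proj(c,B(X,yy,71.4))[::-1])][1:]]) for yy in range(-28,29,2)]
            ins=[r[0] for r in row if r[1]<36 and r[2]>85];print(X,"span y",min(ins,default=None),max(ins,default=None))
        vals=[(X,int(h[tuple(int(round(v)) for v in proj(c,B(X,0,92))[::-1])][2])) for X in range(130,205,4)];print(vals)
    np.save(n+"_f.npy",c["image"])
E
```

```text
21.05 [507.4  18.  234.9] [ 95.6  -0.2 179.1]
wrist pred blue [317.3 321.5] white [317.1 127.9]
 blue ((317.5, 314.5), (47.0, 53.0), 90.0) bed@71 [ -8.7 -22.3] [38.5 22.3]
 orange bed@60 [-21.3 -35.9] [13.8 37.1] 251
90 span y -22 20
110 span y -22 22
130 span y -22 20
150 span y -18 22
180 span y -20 20
[(130, 139), (134, 140), (138, 140), (142, 141), (146, 143), (150, 142), (154, 139), (158, 176), (162, 175), (166, 177), (170, 176), (174, 175), (178, 177), (182, 176), (186, 172), (190, 170), (194, 172), (198, 168), (202, 179)]
top pred blue [302.7 283.3] white [280.  210.9]
side pred blue [294.6 233.6] white [334.6 189.1]
 blue ((296.5000305175781, 234.00003051757812), (12.020814895629883, 10.60660171508789), 45.0) bed@71 [ 9.1 -9.2] [37.9 29.7]
 orange bed@60 [ -7.7 -57.3] [  2.5 -14.7] 26
```

The numbers agree. The blue cap is centred (bed y ±22 mm), the white cap's inner edge near bed x 156 puts the low end at about 6 mm, and the plate is centred to under 1 mm. I'll let it settle for a moment, then hand in.

Request:
{"name": "step_arm", "arguments": {"moves": [[0.2,0,0,0,0,0,0],[0.2,0,0,0,0,0,0],[0.2,0,0,0,0,0,0],[0.2,0,0,0,0,0,0]]}}

```text
clock: 21.6
position: [0.5071, 0.0183, 0.2343]
ee_rot: [0.956, 0.142, 0.255, -0.039]
ft_force: [-0.4, -0.7, -0.2]
grip_width: 0.798
grasp_force: 0.0
```

```bash
python3 -c "
from workcell import manip
print(manip.hand_in())"
```

```text
the job is handed in; nothing more can be done
None
```

By my measurements the plate is home in the slot and the column lies on both rods, blue cap down at the plate; handed in at about 21.6 s, no verdict shown, after one missed first grasp on the column (up to 23 N, column not moved); I viewed 11 pictures, one over the limit, and did not re-measure the bystanders.

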